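Clamp the extraction spout

ROBOT

A 6-joint arm with a two-finger parallel gripper is mounted at the origin on a cart in front of the work surface, level with it; the furniture and walls round the work are solid. World frame = base frame: x ahead of the robot, y to its left, z up, the work surface at z = 0. Lengths are in m, angles in rad, forces in N, time in s.
With the tool pointing down it reaches from about 0.35 to 0.775 m from the base axis. Payload 7.3 kg.
Tool frame: the origin (TCP) lies at the centre of the arm's flange, where the gripper is bolted on; the fingertips stand 178 mm ahead of it and the grasp point (between the pads) lies 159 mm ahead of it; x points along the fingers, y is the direction in which the jaws open and shut, and the axes are right-handed (so a half turn about x gives the same grasp; the last joint's range is limited). The gripper opens to 92 mm and grips with 3 to 60 N. Pads are 19 mm wide; open, the fingers measure 130 mm over their backs; the gripper's body (75 mm by 190 mm) begins 47 mm behind the grasp point.
Start: joints at [1.096, 0.342, 1.524, -0, 1.275, -0.146], TCP at [0.17, 0.497, 0.405] pointing down, gripper open.
Joint ranges: [-2.53, 2.53], [-0.77, 2.02], [0.04, 2.7], [-1, 4.14], [0.28, 2.66], [-3.11, 3.11]. Speed limits (rad/s): [2.57, 2.57, 3.14, 3.14, 3.14, 3.14].

INTERFACE

Orientations are given as [roll, pitch, yaw] about the fixed x, y, z axes, in that order (R = Rz(yaw) Ry(pitch) Rx(roll)).
In Python, from cell import readout, cams, workorder gives the robot as it stands.
- The arm moves only by the shell command python3 -m inch 'ROWS' [FORCE]. ROWS is text: rows parted by semicolons, each of 5 numbers parted by spaces: the shift along the world's x, y, z in mm, then the turn about the world's z in rad, then the opening, from 0 (shut) to 1 (fully open). A call has 1 to 8 rows; each row shifts and turns the commanded pose from where the row before left it; what a row does not reach is not made up. A row lasts 1/12 s, in which the tool goes at most 41.7 mm and 7.16 degrees, less where a joint would pass 70% of its speed; a pose out of reach is approached as far as the arm can. A call is refused whole if a number of a shift passes 41.7 or a number of a turn 0.125, either way. A call with a gripper value outside its range is refused whole. The fingers move at their own pace and stop on an object; FORCE is the grip in N (left out, the last holds). Time passes only in rows, so rows that do not move let the fingers close. It gives the time, the measured TCP pose, the force and the opening at its end, in the units of the state.
- readout.observe(): the state, without advancing time (a new reading comes with each control period).
- cams.read_camera(name): name is "scene" or "side" or "wrist"; returns a dict with "color" (480x640x3 uint8, red, green, blue), "fx", "fy", "cx", "cy" (pixels), "world_to_cam" (4x4, takes a point from world to camera coordinates); the wrist camera has in their place "T_tool_cam" (4x4, takes a point from camera to tool coordinates, whose origin is the TCP and whose axes are the tool frame's). Camera axes: x right, y down, z forward; pixel columns grow to the right and rows downward; lengths in m; the calibration is good to about 2 mm. A picture is of the moment at which its call begins: read the wrist's pose just before it. There is no depth.
- workorder.hand_in(): hands the job in, once; it reports no verdict.
The state is a dict: "time": time; "qpos": joint angles; "qvel": joint speeds; "joint_efforts": joint torques, N m; "tool_pos": TCP position; "tool_rot": TCP orientation; "contact_force": force on the tool from outside, world axes, zero at the start; "torque": the same for the moment, N m; "opening": finger opening in m.
Only numpy, scipy, OpenCV 4.12 (cv2) and the standard library are available. Lean on these libraries where they do the work, as an engineer would, in place of code of your own. Each camera call takes 0.05 s, during which the arm holds its last target.

TASK

The clear spout has been pushed onto the barbed stub of the dust-extraction port, but its steel band clamp still sits loose, part way up the pipe. Slide the band down the pipe, over the barbs, until it is fully home against the grey shoulder, and only then turn its blue thumb key clockwise until it stops snug, with its wings along the pipe. Leave the things around the port where they are.

Things in the scene. Friction and masses are not known exactly. Their poses are not given: they have to be found in the camera images.
- port: The fixed dust-extraction port. Round grey foot 84 mm across, 8 mm thick, and a grey pedestal 44 to 56 mm thick, 83 mm tall. Origin on the bench top, 20 mm ahead of the foot's centre; x is the level direction in which the spout leads, away from the robot; z up.
- spout: Grey round shoulder, 52 mm across, its face at this origin; on it a ribbed metal stub with three barbs (to 38 mm up) inside a clear rigid pipe 38 mm across, 150 mm long, ending in a flared metal mouth 72 mm across (142 to 184 mm up). z runs up the pipe, 35 deg above level; -x is the pipe's upper side, square to it, 35 deg from vertical towards the robot; y is level, left as seen up the pipe.
- seat (a point): Fixed point on the pipe's centre line, 8 mm up from the shoulder's face: the centre of the clamp band when it is fully home. Axes as those of the spout (z up along the pipe).
- band (a joint): How far (m) the steel clamp band (43 mm across, 13 mm wide, worm housing on the pipe's -y side) stands up the pipe from home: 0 is home, a firm stop; 0.080 the farthest; starts at 0.045 to 0.075. It slides along the pipe only, with 2.5 N of friction plus 8 N per m/s, stays where left, and carries the key. It can be moved by the key.
- key_grip (a point): Middle of the wings of the blue thumb key, on the screw axis: a plate 9 mm thick (x), 32 mm wide (y), 32 mm tall (z). x and y turn with the key; z points out along the screw, square to the pipe, tilted 35 deg from vertical towards the robot (= -x of seat). It lies 56 mm from the pipe's centre line along z and 27.5 mm to seat's -y side. Below it along z: shoulder's top 30 mm, pipe's top 37 mm.
- key (a joint): Turn of the thumb key (rad), growing clockwise as seen looking down on the key, against its z axis. At 0 the wings stand square across the pipe; at 1.571 they lie along it and it meets a firm stop: snug. Starts at 0.15 to 0.60, so 0.97 to 1.42 rad remain. Friction 0.05 N m; it stays where left.
- burr_case: Low round orange-red case, 36 mm across, 16 mm tall; loose bystander; origin at the centre of its underside.
- yellow_pot: Small yellow pot with a yellow cap, 30 mm across, 36 mm tall; loose bystander; origin at the centre of its underside.
- pot_1: White pot with a red lid, 58 mm across, 50 mm tall; loose bystander; origin at the centre of its underside.
- flux_pot: Open cream-coloured pot, 34 mm across, 42 mm tall; loose bystander; origin at the centre of its underside.
- red_tin: Open red tub, 104 mm across, 42 mm tall; loose bystander; origin at the centre of its underside.
- file_box: Flat blue box, 47 x 86 x 22 mm; loose bystander; origin at the centre of its underside.
- steel_beaker: Open grey metal beaker, 58 mm across, 58 mm tall; loose bystander; origin at the centre of its underside.

How it is judged:
On the way, in this order (a step that is already met when the one before it is completed fails the run):
1. the band is slid fully home against the shoulder while the key is still loose (value of joint band below 0.005 m and value of joint key below 1 rad), for 0.2 s.
2. the key is turned until snug, the band still home (value of joint band below 0.005 m and value of joint key above 1.42 rad), for 0.2 s.
At the end, for the whole second after the job is handed in: The band is within 5 mm of its home against the shoulder and the key is within 0.15 rad of its snug stop, at rest; the bystanders stand within 20 mm of where they were (all of step 2 and velocity of joint key between -0.1 and 0.1 rad/s); the robot touches nothing.
It fails at once if a bystander is moved by more than 20 mm (distance of any of burr_case, yellow_pot, pot_1, flux_pot, red_tin, file_box, steel_beaker from where it was at the start of the episode above 0.02 m).
It fails at once if the key is tightened past 1.2 rad while the band stands more than 10 mm from home (value of joint key above 1.2 rad and value of joint band above 0.01 m).
It also fails if it takes over 32 s, if anything falls off the work surface, if the arm or the gripper's body presses on something with over 40 N, if the wrist force passes 120 N, or if a joint passes its speed limit or range.

## Working session

There is one attempt and no reset: what is moved stays moved. The work goes in short steps, Python scripts to look and compute and a shell command to move; the robot and the scene stay as the last step left them, time stands still between calls to the robot, and variables do not carry over. Pictures are saved under pics/ and viewed, and the job is handed in when it is done.

```bash
ls; mkdir -p pics; cat > h.py <<'E'
import cv2,numpy as np
from cell import readout,cams,workorder
def snap(name,fn,crop=None,scale=1):
    c=cams.read_camera(name); im=c["color"][:,:,::-1].copy()
    np.save('pics/'+fn+'.npy',im)
    import pickle; pickle.dump({k:v for k,v in c.items() if k!='color'},open('pics/'+fn+'.pkl','wb'))
    cv2.imwrite('pics/'+fn+'.png',im); return c
E
python3 - <<'E'
from h import *
s=readout.observe(); print(s)
for n in ["scene","side","wrist"]:
    c=snap(n,n+"0"); print({k:v for k,v in c.items() if k!='color'})
E
```

```text
pics
{'time': 0.0, 'qpos': array([ 1.09599388e+00,  3.42746124e-01,  1.52501749e+00,  2.61539705e-05,
        1.27541984e+00, -1.45991624e-01]), 'qvel': array([ 0.00071747, -0.00018415,  0.00024522,  0.00079398,  0.00121099,
       -0.00154412]), 'joint_efforts': array([ 1.36803224e-03, -4.31254506e+01, -2.44218206e+01,  7.18939933e-02,
        5.60230238e-02, -1.35536793e-04]), 'tool_pos': array([0.16944147, 0.49676372, 0.40403244]), 'tool_rot': array([-1.73250772,  1.56920532, -2.06132618]), 'contact_force': array([0.95229087, 0.87085549, 0.91855373]), 'torque': array([-0.04340354,  0.02878645, -0.0043589 ]), 'opening': 0.09174774372473321}
{'fx': 563.8586182285146, 'fy': 563.8586182285146, 'cx': 319.81971642064735, 'cy': 246.96050148506012, 'world_to_cam': array([[ 0.37713521, -0.92606779, -0.01294132, -0.14380525],
       [-0.75970451, -0.30133222, -0.57623601,  0.42945213],
       [ 0.52973398,  0.22715046, -0.81718087,  1.02485089],
       [ 0.        ,  0.        ,  0.        ,  1.        ]])}
{'fx': 486.0709594046416, 'fy': 486.0709594046416, 'cx': 321.0626275765614, 'cy': 237.39203892921154, 'world_to_cam': array([[-0.99949355,  0.02223145,  0.02276862,  0.50512832],
       [-0.00453468,  0.60869152, -0.79339402,  0.05441649],
       [-0.03149736, -0.79309545, -0.60828243,  1.39459874],
       [ 0.        ,  0.        ,  0.        ,  1.        ]])}
{'fx': 335.37340024507273, 'fy': 335.37340024507273, 'cx': 327.8438575069139, 'cy': 238.89405878303575, 'T_tool_cam': array([[ 5.22632460e-04, -2.48457168e-01,  9.68642743e-01,
         1.80682432e-02],
       [ 9.99998760e-01,  1.56897976e-03, -1.37106839e-04,
        -5.19847937e-04],
       [-1.48571568e-03,  9.68641613e-01,  2.48457680e-01,
        -6.59634352e-02],
       [ 0.00000000e+00,  0.00000000e+00,  0.00000000e+00,
         1.00000000e+00]])}
```

View pics/scene0.png

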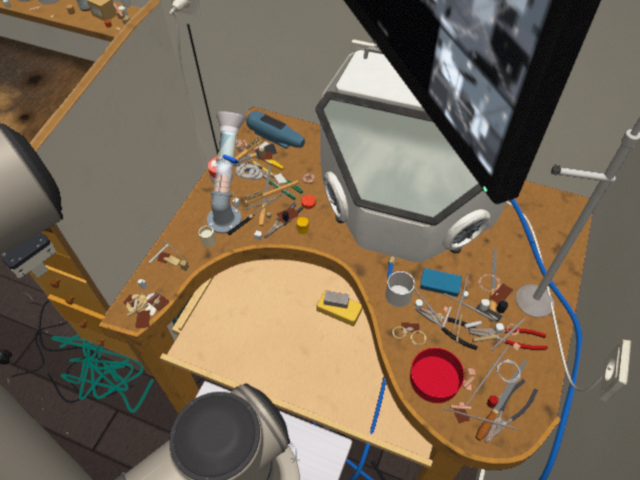

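View pics/side0.png

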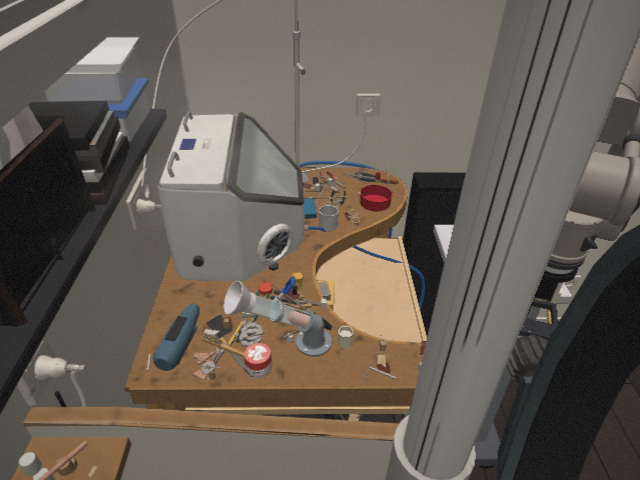

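View pics/wrist0.png

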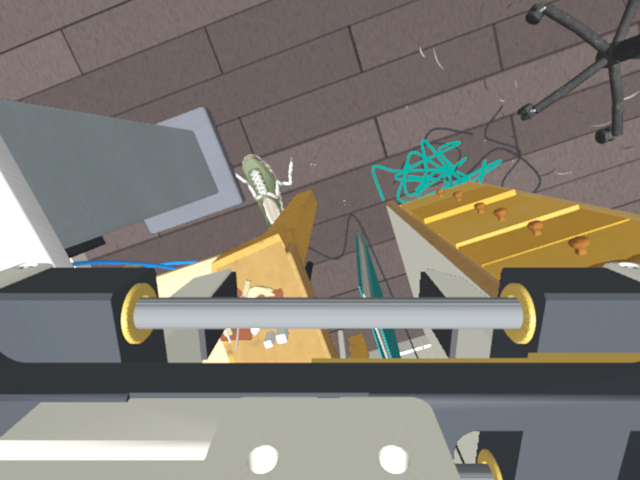

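```bash
cat >> h.py <<'E'
def crop(fn,x0,y0,x1,y1,s,out):
    im=np.load('pics/'+fn+'.npy')[y0:y1,x0:x1]
    im=cv2.resize(im,None,fx=s,fy=s,interpolation=cv2.INTER_CUBIC)
    step=10
    for x in range((x0//step+1)*step,x1,step):
        cv2.line(im,(int((x-x0+.5)*s),0),(int((x-x0+.5)*s),6 if x%50 else 14),(0,255,0),1)
        if x%20==0: cv2.putText(im,str(x),(int((x-x0)*s)-10,22),0,.4,(0,255,0),1)
    for y in range((y0//step+1)*step,y1,step):
        cv2.line(im,(0,int((y-y0+.5)*s)),(6,int((y-y0+.5)*s)),(0,255,0),1)
        if y%20==0: cv2.putText(im,str(y),(8,int((y-y0)*s)+4),0,.4,(0,255,0),1)
    cv2.imwrite('pics/'+out+'.png',im)
E
python3 - <<'E'
from h import *
crop('scene0',180,95,320,250,3.8,'s0c')
crop('side0',210,260,350,370,5,'d0c')
E
```

```text
(no output)
```

View pics/s0c.png

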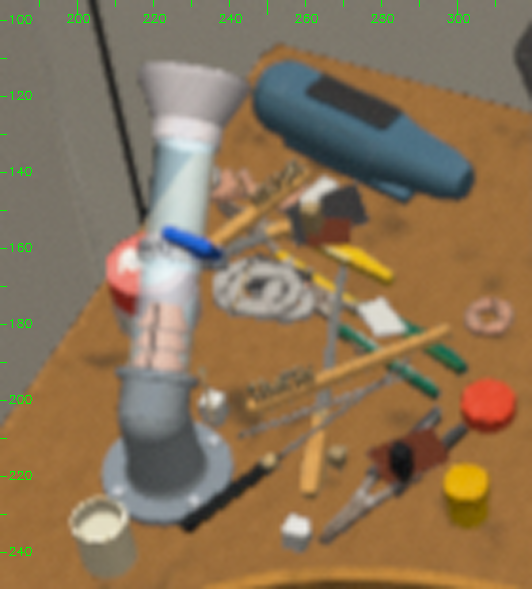

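View pics/d0c.png

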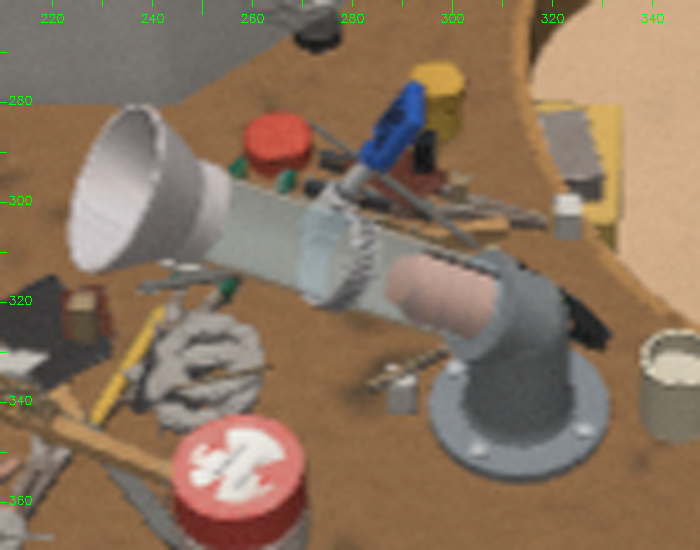

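```bash
cat > model.py <<'E'
import numpy as np,pickle,cv2
from scipy.optimize import least_squares
def cam(fn):
    c=pickle.load(open('pics/'+fn+'.pkl','rb')); K=np.array([[c['fx'],0,c['cx']],[0,c['fy'],c['cy']],[0,0,1]])
    return K,c.get('world_to_cam'),c
def proj(K,W,P):
    P=np.atleast_2d(P); p=(W[:3,:3]@P.T).T+W[:3,3]; p=p@K.T; return p[:,:2]/p[:,2:]
# params: fx,fy(foot centre), yaw, a(offset of spout origin ahead of foot), h, s(band), th(key)
t=np.deg2rad(35)
def frames(p):
    f=np.array([np.cos(p[2]),np.sin(p[2]),0]); u=np.array([0,0,1.])
    l=np.cross(u,f)
    z=np.cos(t)*f+np.sin(t)*u; x=np.sin(t)*f-np.cos(t)*u; y=np.cross(z,x)
    O=np.array([p[0],p[1],0])+p[3]*f+p[4]*u
    return f,l,O,x,y,z
def circ(c,e1,e2,r,n=64):
    a=np.linspace(0,2*np.pi,n); return c+r*(np.outer(np.cos(a),e1)+np.outer(np.sin(a),e2))
def key(p):
    f,l,O,x,y,z=frames(p)
    c=O+(0.008+p[5])*z-0.056*x-0.0275*y
    # key z=-x ; at 0 wings (key y) across pipe: along y ; clockwise about -kz
    kz=-x; th=p[6]
    w=np.cos(th)*y - np.sin(th)*np.cross(kz,y)   # rotate y by -th about kz
    n=np.cross(w,kz)
    return c,n,w,kz
def wire(p):
    f,l,O,x,y,z=frames(p); u=np.array([0,0,1.]); F=np.array([p[0],p[1],0])
    L=[circ(F+.008*u,f,l,.042),circ(F,f,l,.042),circ(O,x,y,.026),circ(O+.184*z,x,y,.036),circ(O+.150*z,x,y,.019),
       circ(O+(.0015+p[5])*z,x,y,.0215),circ(O+(.0145+p[5])*z,x,y,.0215)]
    for k in (-1,1): L.append(np.array([O+.019*k*y,O+.019*k*y+.15*z])); L.append(np.array([O+.019*k*x,O+.019*k*x+.15*z]))
    c,n,w,kz=key(p)
    for k in (-1,1):
        L.append(np.array([c+k*.0045*n+i*.016*w+j*.016*kz for i,j in ((-1,-1),(1,-1),(1,1),(-1,1),(-1,-1))]))
    return L
def overlay(fn,p,box,s,out,W=None):
    K,W0,_=cam(fn); W=W0 if W is None else W
    x0,y0,x1,y1=box; im=np.load('pics/'+fn+'.npy')[y0:y1,x0:x1]
    im=cv2.resize(im,None,fx=s,fy=s,interpolation=cv2.INTER_CUBIC)
    for l in wire(p):
        q=((proj(K,W,l)-[x0,y0]+.5)*s); cv2.polylines(im,[np.round(q).astype(int)],False,(0,255,0),1)
    cv2.imwrite('pics/'+out+'.png',im)
E
cat > fit.py <<'E'
from model import *
K1,W1,_=cam('scene0'); K2,W2,_=cam('side0')
def bb(K,W,c): q=proj(K,W,c); return q.min(0),q.max(0)
def sil(K,W,P,a,r):
    C=-W[:3,:3].T@W[:3,3]; n=np.cross(a,P-C); n/=np.linalg.norm(n); return P+r*n,P-r*n
def edge(K,W,O,z,r,pts,out,w=1):
    for sgn,pt in pts:
        A=sil(K,W,O+.05*z,z,r)[sgn];B=sil(K,W,O+.14*z,z,r)[sgn]
        a,b=proj(K,W,A)[0],proj(K,W,B)[0]; d=(b-a)/np.linalg.norm(b-a); v=np.array(pt)-a
        out.append(w*(v[0]*d[1]-v[1]*d[0]))
def res(p):
    r=[];f,l,O,x,y,z=frames(p);u=np.array([0,0,1.]);F=np.array([p[0],p[1],0])
    mn,mx=bb(K1,W1,np.vstack([circ(F+.008*u,f,l,.042),circ(F,f,l,.042)])); r+=[mn[0]-206.5,mx[0]-240.5,mx[1]-232]
    mn,mx=bb(K2,W2,np.vstack([circ(F+.008*u,f,l,.042),circ(F,f,l,.042)])); r+=[mn[0]-295.3,mx[0]-331.3,mx[1]-355.5]
    mn,mx=bb(K2,W2,circ(O+.184*z,x,y,.036)); r+=[mn[0]-223,mn[1]-280.5,mx[1]-313.8]
    mn,mx=bb(K1,W1,circ(O+.184*z,x,y,.036)); r+=[mn[0]-216.2,mx[0]-244.3,mn[1]-110.8]
    mn,mx=bb(K1,W1,circ(O,x,y,.026)); r+=[mn[0]-210.5,mx[0]-231.5]
    mn,mx=bb(K2,W2,circ(O,x,y,.026)); r+=[mx[1]-332,mn[1]-309.5]
    c,n,w,kz=key(p)
    r+=list(proj(K1,W1,c)[0]-[230,158.3]); r+=list(proj(K2,W2,c)[0]-[288.3,285])
    e=[proj(K1,W1,c+k*.016*w)[0] for k in(-1,1)]; d=e[0]-e[1]
    g=np.array([237.3-222.7,161.8-155.]); 
    r.append(10*np.cross(d,g)/np.linalg.norm(d)/np.linalg.norm(g))
    return np.array(r)
if __name__=='__main__':
    p0=[.55,.4,0.5,.02,.08,.06,.4]
    for y0 in (-1,-.5,0,.5,1,1.5):
        p0[2]=y0; s=least_squares(res,p0,loss='soft_l1'); print(s.cost,s.x.round(4))
        if y0==-1 or s.cost<best.cost: best=s
    p=best.x; print(res(p).round(1)); np.save('p0.npy',p)
    f,l,O,x,y,z=frames(p); print('O',O,'z',z,'key',key(p))
    overlay('scene0',p,(180,95,270,250),3.8,'s0o'); overlay('side0',p,(210,260,350,370),5,'d0o')
E
python3 fit.py
```

```text
3.445293020566839 [0.5308 0.3137 0.2243 0.0198 0.0764 0.0671 0.316 ]
3.445293020566891 [0.5308 0.3137 0.2243 0.0198 0.0764 0.0671 0.316 ]
3.445293020566252 [0.5308 0.3137 0.2243 0.0198 0.0764 0.0671 0.316 ]
3.4452930205681134 [0.5308 0.3137 0.2243 0.0198 0.0764 0.0671 0.316 ]
3.4452930205660524 [0.5308 0.3137 0.2243 0.0198 0.0764 0.0671 0.316 ]
3.4452930205660888 [0.5308 0.3137 0.2243 0.0198 0.0764 0.0671 0.316 ]
[-0.4  0.7  0.8 -0.3  0.   1.   0.2 -0.4  0.8 -0.7  2.  -0.3 -0.5  0.8
  0.3 -0.2  0.3 -0.3  0.4  0.   0. ]
O [0.55016601 0.3181289  0.07643535] z [0.79862803 0.18221782 0.57357644] key (array([0.58495023, 0.29785867, 0.16538738]), array([ 0.82821572, -0.12973962,  0.5451847 ]), array([0.0367162 , 0.98330481, 0.17822337]), array([-0.55920537, -0.12759029,  0.81915204]))fit.py:23: DeprecationWarning: Arrays of 2-dimensional vectors are deprecated. Use arrays of 3-dimensional vectors instead. (deprecated in NumPy 2.0)
  r.append(10*np.cross(d,g)/np.linalg.norm(d)/np.linalg.norm(g))
```

View pics/s0o.png

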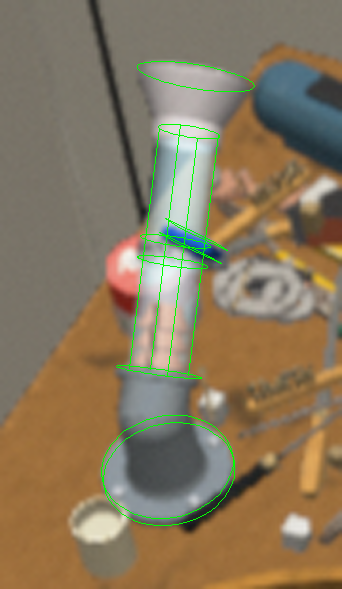

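View pics/d0o.png

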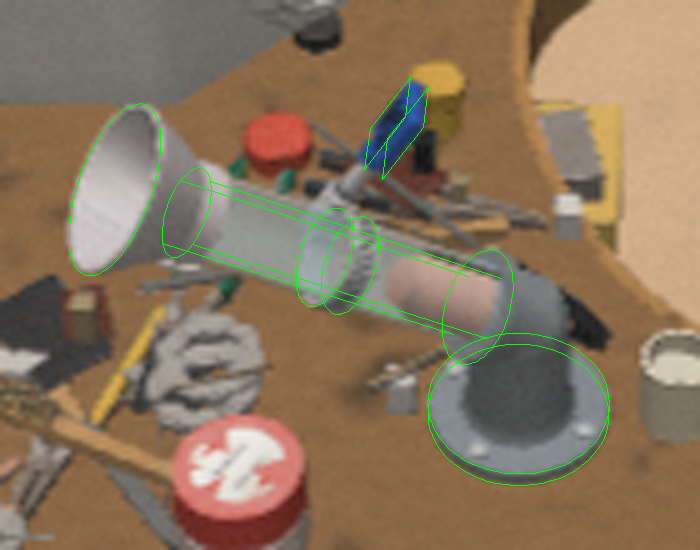

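```bash
python3 - <<'E'
from h import *; from model import *
from scipy.spatial.transform import Rotation as Ro
s=readout.observe(); R=Ro.from_euler('xyz',s['tool_rot']).as_matrix(); print(R.round(3),s['time'])
def bp(fn,px,z):
    K,W,_=cam(fn); d=W[:3,:3].T@np.linalg.solve(K,[px[0],px[1],1]); C=-W[:3,:3].T@W[:3,3]
    return (C+d*(z-C[2])/d[2]).round(3)
for fn in('scene0','side0'):
    K,W,_=cam(fn); print(fn,'C',-W[:3,:3].T@W[:3,3])
print('cab corner',bp('scene0',(328,200),0.0),bp('scene0',(380,250),0.0),bp('side0',(182,275),0),bp('side0',(270,270),0))
print('top', [bp('scene0',(320,100),z) for z in(.1,.2,.3)],[bp('side0',(300,180),z) for z in(.1,.2,.3)],[bp('side0',(235,178),z) for z in(.1,.2,.3)])
p=np.load('p0.npy')
for sb in (p[5],0):
    q=p.copy(); q[5]=sb; print(key(q)[0].round(4))
f,l,O,x,y,z=frames(p);print(f,l,z)
E
```

```text
[[-0.001  0.323  0.946]
 [-0.001  0.946 -0.323]
 [-1.    -0.001 -0.   ]] 0.15
scene0 C [-0.1624076 -0.236561   1.0830933]
side0 C [0.54904544 1.06169733 0.87998256]
cab corner [0.68 0.1  0.  ] [ 0.584 -0.07   0.   ] [0.88  0.083 0.   ] [0.646 0.061 0.   ]
top [array([0.91 , 0.214, 0.1  ]), array([0.801, 0.168, 0.2  ]), array([0.692, 0.122, 0.3  ])] [array([ 0.568, -0.248,  0.1  ]), array([ 0.565, -0.08 ,  0.2  ]), array([0.563, 0.088, 0.3  ])] [array([ 0.77 , -0.257,  0.1  ]), array([ 0.742, -0.088,  0.2  ]), array([0.713, 0.081, 0.3  ])]
[0.585  0.2979 0.1654]
[0.5314 0.2856 0.1269]
[0.97494481 0.22244688 0.        ] [-0.22244688  0.97494481  0.        ] [0.79862803 0.18221782 0.57357644]
```

```bash
python3 -m inch '31 -15 0 -0.108 0.7; 31 -15 0 -0.108 0.7; 31 -15 0 -0.108 0.7; 31 -15 0 -0.108 0.7; 31 -15 0 -0.108 0.7; 31 -15 0 -0.108 0.7; 31 -15 0 -0.108 0.7; 31 -15 0 -0.108 0.7' 20
```

```text
time: 0.82
tool_pos: [0.4189, 0.3759, 0.4045]
tool_rot: [-1.457, 1.57, -2.655]
contact_force: [0.4, 1.5, 1.0]
opening: 0.0642
```

```bash
python3 -m inch '31 -15 0 -0.108 0.6; 31 -15 0 -0.108 0.6; 31 -15 0 -0.108 0.6; 31 -15 0 -0.108 0.6; 31 -15 0 -0.108 0.6; 0 0 0 0 0.6;0 0 0 0 0.6'
python3 - <<'E'
from h import *
s=readout.observe(); print(s['time'],s['tool_pos'],s['tool_rot'],s['qpos'])
snap('wrist','w1');snap('scene','s1')
E
```

```text
time: 1.4
tool_pos: [0.5738, 0.3006, 0.4034]
tool_rot: [-1.041, 1.569, -2.776]
contact_force: [0.6, -0.5, -1.0]
opening: 0.0548
1.4 [0.57381633 0.30058702 0.40344573] [-1.04095315  1.56907189 -2.77598373] [ 3.64319829e-01  5.75465903e-01  1.14896906e+00 -2.24886763e-06
  1.41888213e+00  5.28554420e-01]
```

View pics/w1.png

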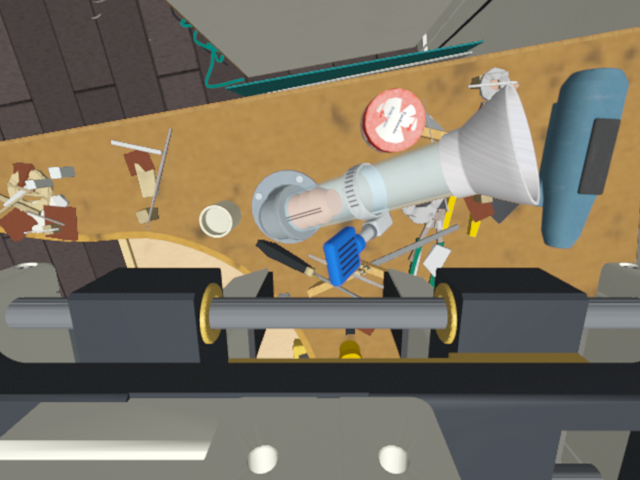

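View pics/s1.png

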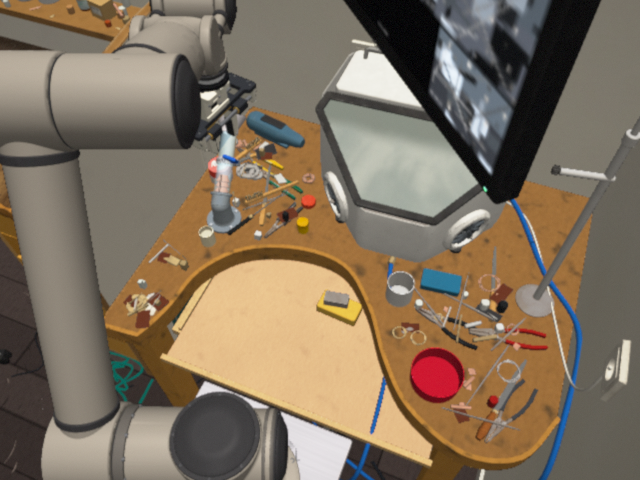

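```bash
cat >> model.py <<'E'
def wristW(fn,s):
    from scipy.spatial.transform import Rotation as Ro
    K,_,c=cam(fn); T=np.eye(4); T[:3,:3]=Ro.from_euler('xyz',s['tool_rot']).as_matrix(); T[:3,3]=s['tool_pos']
    return np.linalg.inv(T@c['T_tool_cam'])
E
python3 - <<'E'
from h import *; from model import *
p=np.load('p0.npy'); s=readout.observe(); import pickle; pickle.dump(s,open('pics/w1s.pkl','wb'))
W=wristW('w1',s); K=cam('w1')[0]; print(proj(K,W,key(p)[0]))
crop('w1',240,60,540,300,2.6,'w1c')
overlay('w1',p,(240,60,540,300),2.6,'w1o',W)
from scipy.spatial.transform import Rotation as Ro
R=Ro.from_euler('xyz',s['tool_rot']).as_matrix(); print(R.round(3))
E
```

```text
[[347.1384466  254.72634253]]
[[-0.001  0.987 -0.16 ]
 [-0.    -0.16  -0.987]
 [-1.    -0.001  0.   ]]
```

View pics/w1o.png

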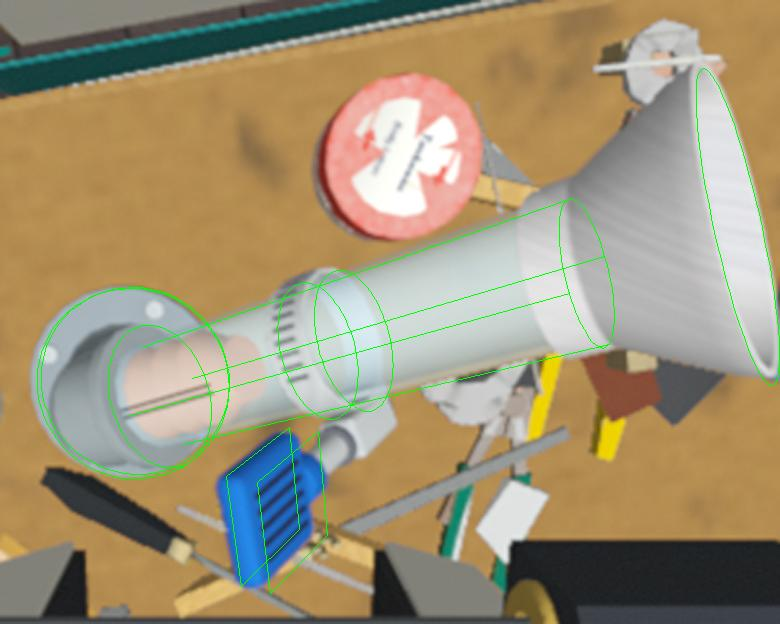

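View pics/w1c.png

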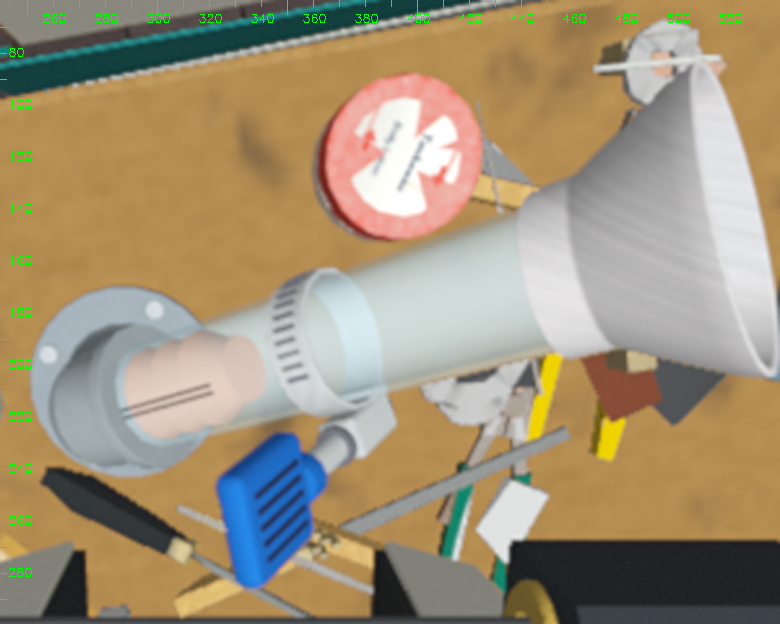

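```bash
python3 - <<'E'
from h import *
crop('w1',310,180,400,300,6,'w1k')
E
```

```text
(no output)
```

View pics/w1k.png

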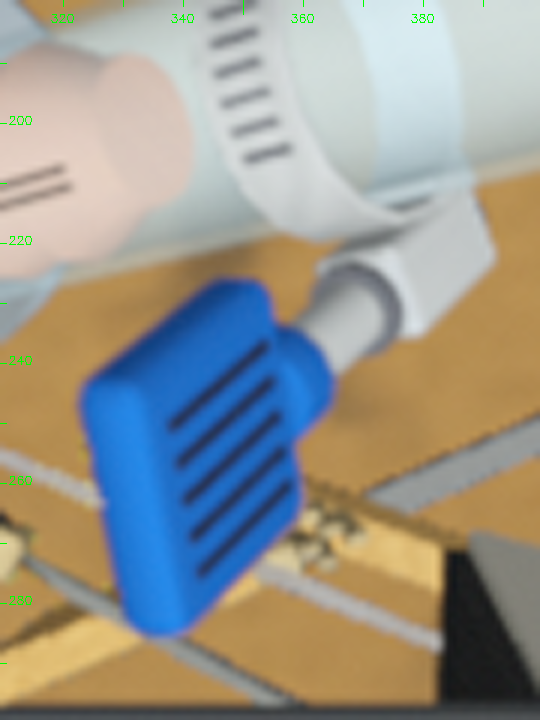

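```bash
cat > fit2.py <<'E'
from fit import *
import pickle
K3=cam('w1')[0]; W3=wristW('w1',pickle.load(open('pics/w1s.pkl','rb')))
obs=[(1,-1,1,322.3,243),(1,-1,-1,331.5,285),(1,1,-1,342.5,285.5),(1,1,1,333,243),(-1,1,1,354.5,229),(-1,1,-1,359.5,264.5),(-1,-1,1,346,226)]
def res2(p):
    r=res(p)[:-1]; r[16:20]*=.5; r=list(r)
    f,l,O,x,y,z=frames(p);u=np.array([0,0,1.]);F=np.array([p[0],p[1],0])
    mn,mx=bb(K3,W3,np.vstack([circ(F+.008*u,f,l,.042),circ(F,f,l,.042)])); r+=[mn[0]-251.8,mn[1]-170.2,mx[1]-243.3]
    mn,mx=bb(K3,W3,circ(O+.184*z,x,y,.036)); r+=[mx[0]-539,mn[1]-84,mx[1]-205.5]
    c,n,w,kz=key(p)
    for a,b,e,X,Y in obs: r+=list(.5*(proj(K3,W3,c+a*.016*kz+b*.0045*n+e*.016*w)[0]-[X,Y]))
    return np.array(r)
if __name__=='__main__':
    s=least_squares(res2,np.load('p0.npy'),loss='soft_l1'); p=s.x; print(s.cost,p.round(4)); print(res2(p).round(1)); np.save('p1.npy',p)
    overlay('w1',p,(240,60,540,300),2.6,'w1o',W3)
    print('key',*[v.round(4) for v in key(p)]); f,l,O,x,y,z=frames(p); print('O',O,'f',f)
    q=p.copy(); q[5]=0; print('home key',key(q)[0])
E
python3 fit2.py 2>/dev/null
```

```text
8.814422293334719 [0.5297 0.3137 0.2301 0.0209 0.0764 0.0642 0.2346]
[-0.6  0.5  1.1  0.2  0.5  1.   0.2  0.   1.2 -1.2  1.5 -0.3 -0.6  0.7
  0.4 -0.1 -0.   0.5  0.7  0.3  0.9 -0.1  0.4  0.1 -0.1  0.3 -0.5  0.
 -0.4  0.2 -0.3  0.8 -0.1  0.5  1.  -2.2  2.   0.  -0.2 -0.9]
key [0.5827 0.2978 0.1636] [ 0.8287 -0.0446  0.5579] [-0.0364  0.9904  0.1333] [-0.5585 -0.1308  0.8192]
O [0.55013732 0.31842756 0.07636599] f [0.97365456 0.22802807 0.        ]
home key [0.53151461 0.28582205 0.12682711]
```

View pics/w1o.png

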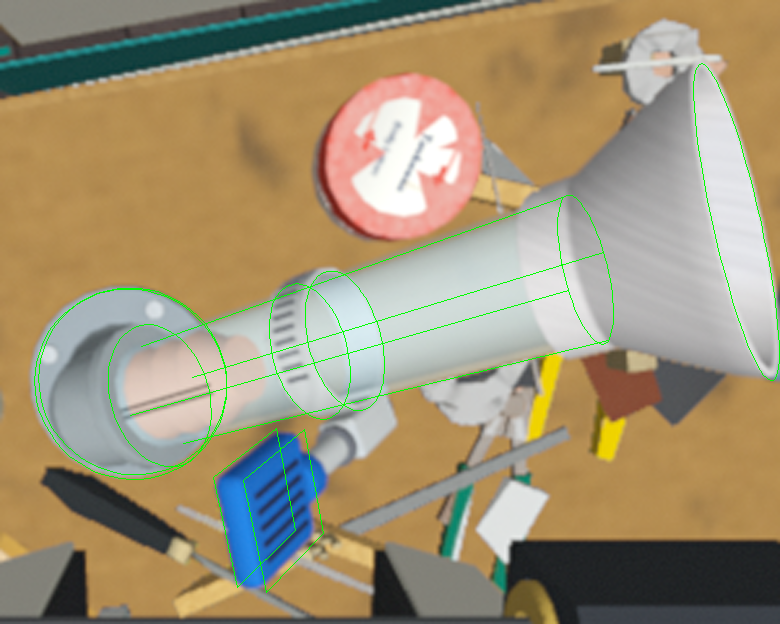

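```bash
python3 -m inch '0 -1.5 -33 0.05 0.6; 0 -1.5 -34 0.05 0.6; -4 0 0 0 0.6; -4 0 0 0 0.6; 0 0 0 0 0.6'
python3 - <<'E'
from h import *
s=readout.observe(); print(s['tool_pos'],s['contact_force'])
snap('wrist','w2');crop('w2',200,100,500,300,2.6,'w2c')
import pickle; pickle.dump(s,open('pics/w2s.pkl','wb'))
E
```

```text
time: 1.92
tool_pos: [0.5634, 0.2999, 0.3398]
tool_rot: [2.24, 1.569, 0.608]
contact_force: [-0.3, -0.1, 1.1]
opening: 0.0549
[0.56341073 0.29986857 0.33976692] [-0.28372955 -0.0523351   1.06692529]
```

View pics/w2c.png

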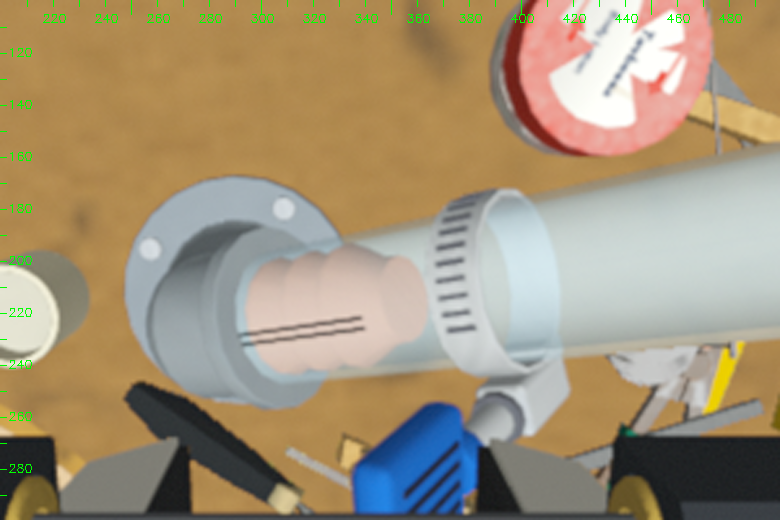

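```bash
python3 -m inch '0 0 -4 0 0.6; -6.4 -1.5 -4.6 0 0.6; -6.4 -1.5 -4.6 0 0.6; -6.4 -1.5 -4.6 0 0.6; -6.4 -1.5 -4.6 0 0.6'
python3 - <<'E'
from h import *
s=readout.observe(); print(s['tool_pos'],s['contact_force'],s['torque'])
snap('wrist','w3');crop('w3',200,100,500,300,2.6,'w3c')
E
```

```text
time: 2.38
tool_pos: [0.5393, 0.2932, 0.3173]
tool_rot: [2.027, 1.565, 0.394]
contact_force: [1.6, 1.2, 2.1]
opening: 0.0552
[0.5393291  0.29324993 0.31733777] [1.61666112 1.17541247 2.1456275 ] [ 0.09035802 -0.30889639  0.0525878 ]
```

View pics/w3c.png

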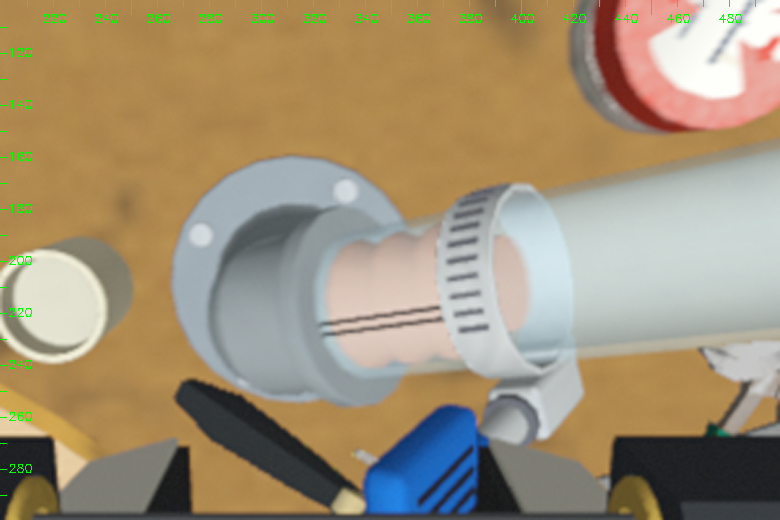

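```bash
python3 -m inch '-6.4 -1.5 -4.6 0 0.6; -6.4 -1.5 -4.6 0 0.6; -6.4 -1.5 -4.6 0 0.6; -6.4 -1.5 -4.6 0 0.6'
python3 - <<'E'
from h import *
s=readout.observe(); print(s['tool_pos'],s['contact_force'],s['torque'])
snap('wrist','w4');crop('w4',200,100,500,300,2.6,'w4c')
E
```

```text
time: 2.77
tool_pos: [0.5134, 0.2871, 0.2981]
tool_rot: [2.06, 1.567, 0.428]
contact_force: [-0.4, 1.3, 4.7]
opening: 0.0552
[0.51339978 0.28712519 0.29813778] [-0.43071587  1.2645693   4.73244706] [ 0.14826891 -0.09946805  0.04366756]
```

View pics/w4c.png

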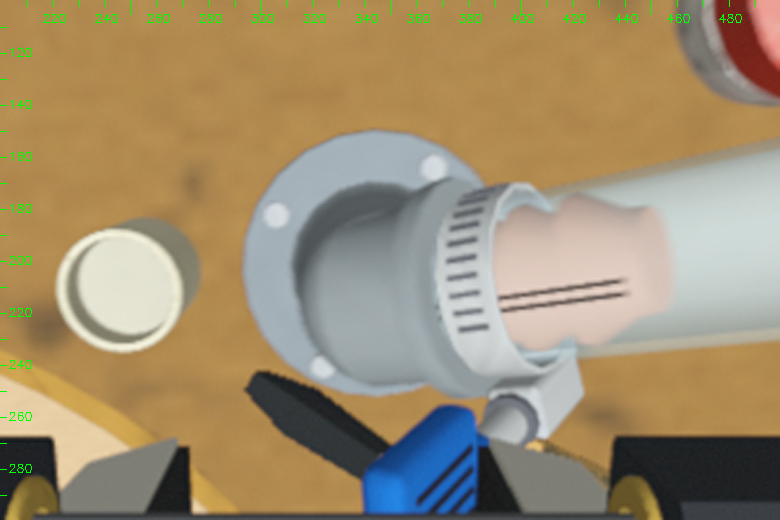

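```bash
python3 -m inch '-3.2 -0.8 -2.3 0 0.6; -3.2 -0.8 -2.3 0 0.6; 0 0 0 0 0.6'
python3 - <<'E'
from h import *
s=readout.observe(); print(s['tool_pos'],s['contact_force'],s['torque'])
E
```

```text
time: 3.07
tool_pos: [0.5099, 0.2861, 0.297]
tool_rot: [1.96, 1.553, 0.327]
contact_force: [9.5, 2.7, 14.4]
opening: 0.055
[0.50988793 0.28612001 0.29698704] [ 9.48192825  2.73543325 14.39392088] [ 0.45064595 -2.07888548  0.08048274]
```

```bash
python3 -m inch '-1.6 -0.4 -1 0 0.6; 0 0 0 0 0.6'
python3 - <<'E'
from h import *; from model import *
s=readout.observe(); print(s['tool_pos'],s['tool_rot'],s['contact_force'],s['torque'])
snap('wrist','w5');snap('side','d5')
import pickle; pickle.dump(s,open('pics/w5s.pkl','wb'))
crop('w5',200,100,500,300,2.6,'w5c'); crop('d5',210,260,350,370,5,'d5c')
p=np.load('p1.npy'); p[5]=0; overlay('w5',p,(200,100,500,300),2.6,'w5o',wristW('w5',s))
E
```

```text
time: 3.23
tool_pos: [0.5091, 0.2859, 0.2967]
tool_rot: [1.962, 1.55, 0.329]
contact_force: [12.9, 4.3, 14.8]
opening: 0.0555
[0.50910403 0.28590674 0.29672928] [1.96219574 1.55004451 0.32934258] [12.87116215  4.32793673 14.83050247] [ 0.49831613 -2.54664275  0.12013229]
```

View pics/w5o.png

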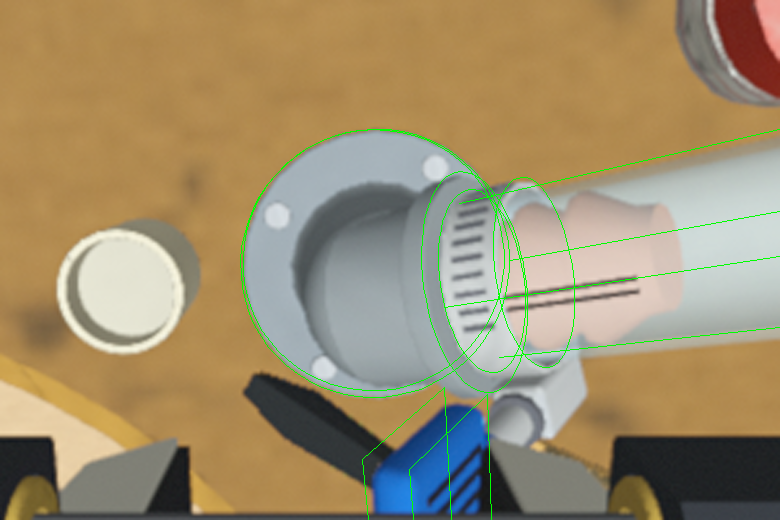

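View pics/d5c.png

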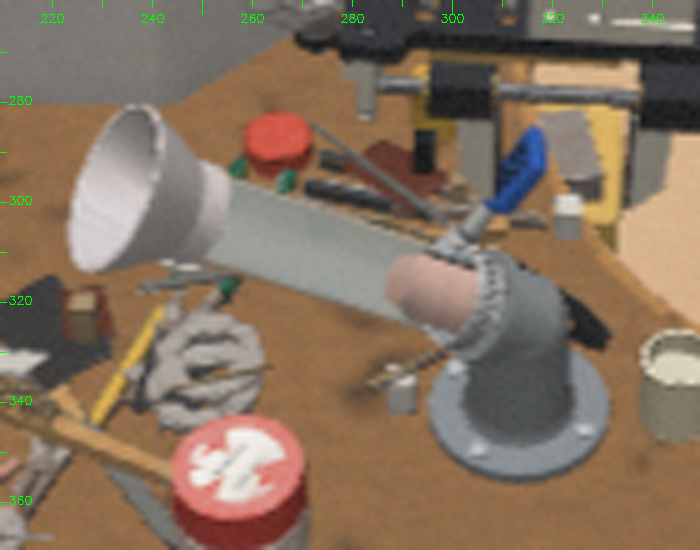

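```bash
python3 -m inch '6 1 3.5 0 0.6; 4 1 0 0 0.5; 4 1 0 0 0.435; 0 0 0 0 0.435; 0 0 0 0 0.435'
python3 - <<'E'
from h import *; from model import *
s=readout.observe(); print(s['tool_pos'],s['tool_rot'],s['contact_force'],s['torque'])
snap('wrist','w6')
crop('w6',200,100,500,300,2.6,'w6c')
E
```

```text
time: 3.75
tool_pos: [0.5206, 0.2873, 0.2972]
tool_rot: [1.61, 1.565, -0.023]
contact_force: [2.7, -4.7, 11.6]
opening: 0.0404
[0.5205569  0.2872731  0.29723123] [ 1.61011308  1.56462334 -0.02301353] [ 2.7286339  -4.68155127 11.55091547] [-0.91807249 -0.74089407 -0.12440329]
```

View pics/w6c.png

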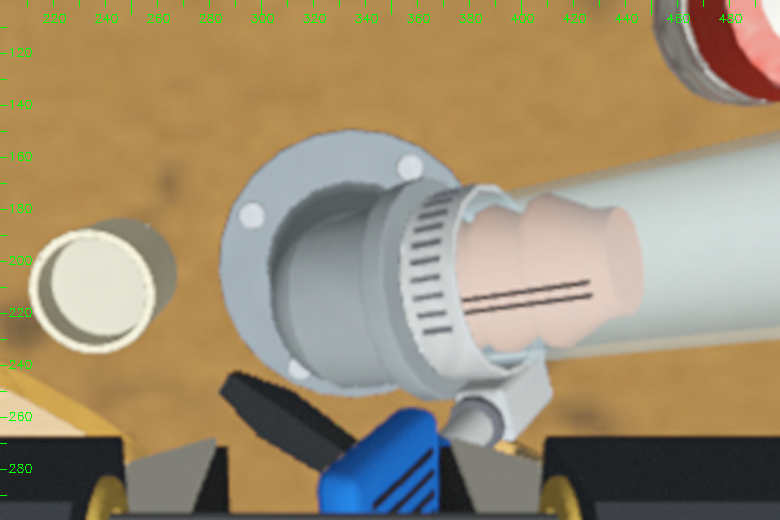

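```bash
python3 -m inch '0 0 4 0 0.435; 0 0 0 0 0.435'
```

```text
time: 3.97
tool_pos: [0.5197, 0.2876, 0.2998]
tool_rot: [1.683, 1.569, 0.05]
contact_force: [2.1, -1.9, 5.1]
opening: 0.0401
```

```bash
python3 -m inch '0.2 1.6 0 -0.116 0.435; 0.4 1.6 0 -0.116 0.435; 0.5 1.5 0 -0.116 0.435; 0.7 1.4 0 -0.116 0.435; 0.9 1.3 0 -0.116 0.435'
python3 - <<'E'
from h import *; from model import *
s=readout.observe(); print(s['tool_pos'],s['tool_rot'],s['contact_force'],s['torque'])
snap('wrist','w7')
crop('w7',200,100,500,300,2.6,'w7c'); snap('side','d7'); crop('d7',250,240,370,360,5,'d7c')
E
```

```text
time: 4.38
tool_pos: [0.5231, 0.2954, 0.2992]
tool_rot: [2.378, 1.566, 0.16]
contact_force: [7.5, -0.2, 0.2]
opening: 0.04
[0.52308705 0.29544454 0.29916544] [2.37788115 1.56634086 0.15958104] [ 7.45407694 -0.20960282  0.23371274] [-0.28561613 -1.19036061  0.13834733]
```

View pics/w7c.png

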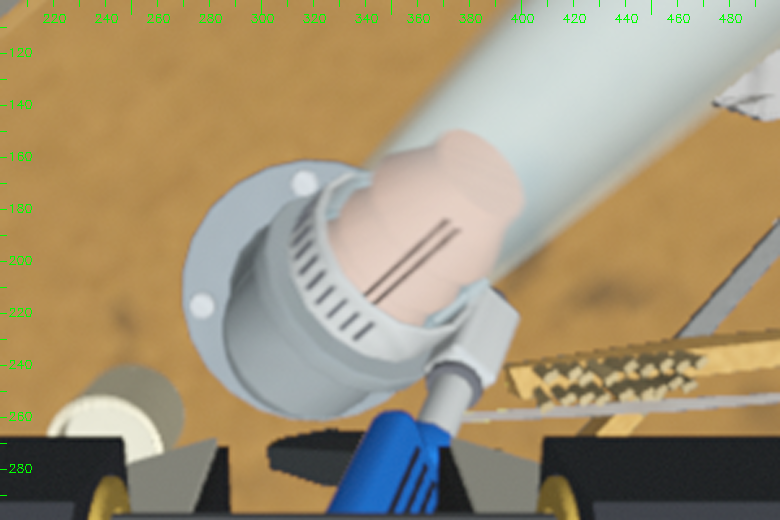

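View pics/d7c.png

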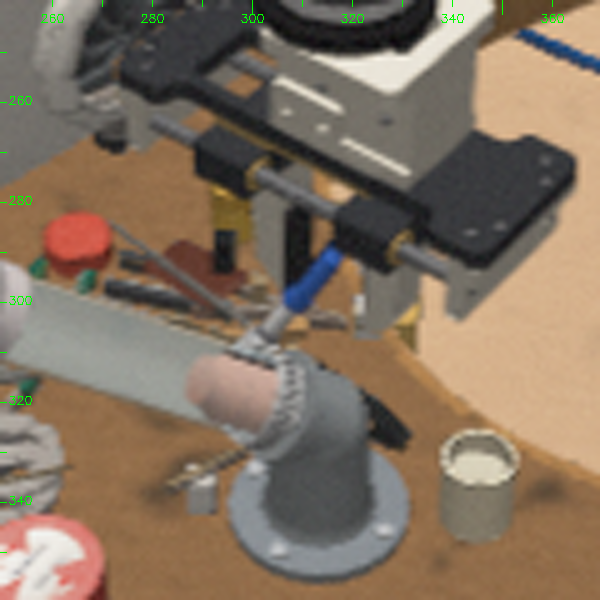

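```bash
python3 -m inch '1.1 1.2 0 -0.116 0.435; 1.2 1.1 0 -0.116 0.435; 1.3 1 0 -0.116 0.435; 1.4 0.8 0 -0.116 0.435'
python3 -m inch '1.5 0.6 0 -0.116 0.435; 1.5 0.5 0 -0.116 0.435; 0 0 0 0 0.435'
python3 - <<'E'
from h import *; from model import *
s=readout.observe(); print(s['tool_pos'],s['tool_rot'],s['contact_force'],s['torque'])
snap('wrist','w8')
crop('w8',200,100,500,300,2.6,'w8c'); snap('side','d8'); crop('d8',250,240,370,360,5,'d8c')
E
```

```text
time: 4.82
tool_pos: [0.5279, 0.299, 0.2986]
tool_rot: [2.221, 1.568, -0.461]
contact_force: [6.2, -1.6, -0.5]
opening: 0.04
time: 5.07
tool_pos: [0.5306, 0.2998, 0.2981]
tool_rot: [1.532, 1.569, -1.383]
contact_force: [4.6, -3.1, -1.7]
opening: 0.04
[0.53063122 0.29978376 0.2980535 ] [ 1.53215208  1.56880339 -1.3829286 ] [ 4.601986   -3.11417283 -1.67586181] [-0.61337366 -0.67677392  0.11520054]
```

View pics/w8c.png

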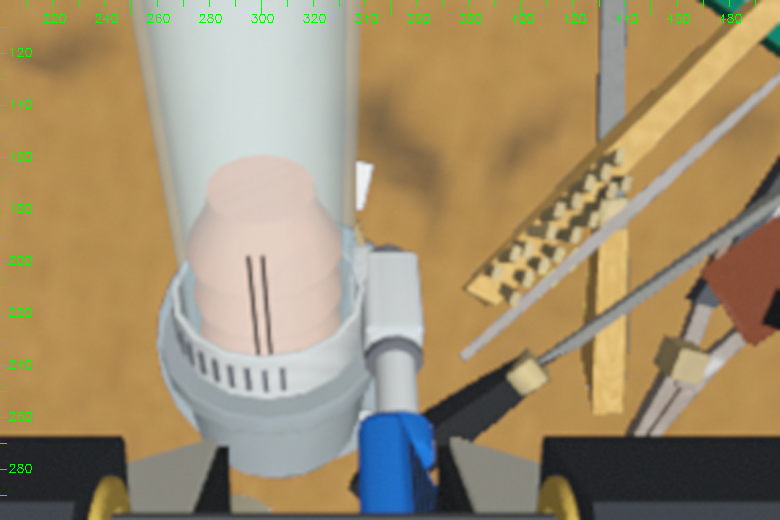

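View pics/d8c.png

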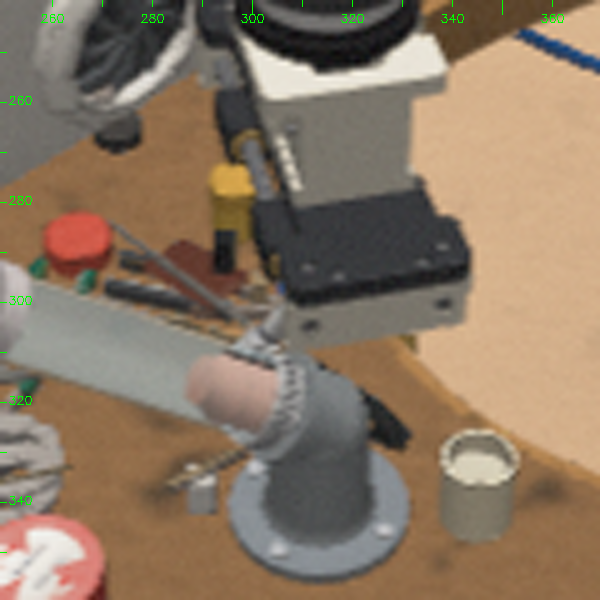

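```bash
python3 -m inch '0.8 -3.2 0 0 0.36; 0.8 -3.2 0 0 0.29; 0.8 -3.2 0 0 0.22; 0.6 -2.4 0 0 0.16; 0 0 0 0 0.05; 0 0 0 0 0; 0 0 0 0 0' 20
python3 - <<'E'
from h import *; from model import *
s=readout.observe(); print(s['tool_pos'],s['tool_rot'],s['contact_force'],s['torque'],s['opening'])
snap('wrist','w9')
crop('w9',200,100,500,300,2.6,'w9c')
E
```

```text
time: 5.75
tool_pos: [0.5329, 0.2874, 0.2983]
tool_rot: [0.821, 1.567, -2.088]
contact_force: [0.1, -6.8, -0.5]
opening: 0.0087
[0.5328575  0.28736935 0.29827805] [ 0.82130713  1.56707322 -2.08766084] [ 0.08676875 -6.76929357 -0.51083791] [-1.42752013  0.02408216 -0.03655588] 0.008677475878786282
```

View pics/w9c.png

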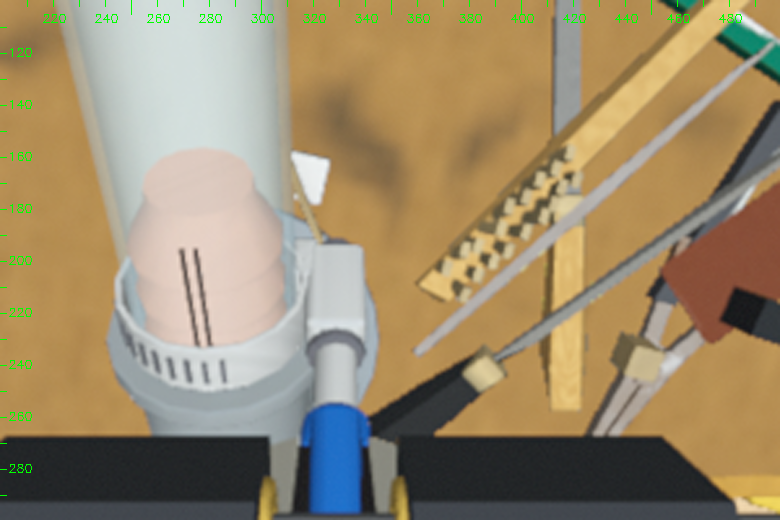

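```bash
python3 -m inch '-0.5 0 0 -0.03 0; -0.5 0 0 -0.03 0; 0 0 0 0 0; 0 0 0 0 0'
python3 - <<'E'
from h import *
s=readout.observe(); print(s['tool_pos'],1.5708-(s['tool_rot'][0]-s['tool_rot'][2]),s['contact_force'],s['torque'],s['opening'])
E
```

```text
time: 6.13
tool_pos: [0.5322, 0.2877, 0.2983]
tool_rot: [1.333, 1.568, -1.635]
contact_force: [2.8, -6.2, -3.1]
opening: 0.0088
[0.53220326 0.2876745  0.29834498] -1.3973468069944055 [ 2.75442004 -6.23489768 -3.0933991 ] [-1.03807962 -0.30656982  0.38169166] 0.008808815982880237
```

```bash
python3 -m inch '0 0 0 0 0.15; 0 0 0 0 0.3; 0 0 0 0 0.4; 0 0 0 0 0.4; 0 0 15 0 0.4; 0 0 25 0 0.4; -8 0 30 0 0.4; -8 0 30 0 0.4'
python3 -m inch '-30 0 15 0 0.4; -30 0 0 0 0.4; -35 0 0 0 0.4; -35 0 0 0 0.4; -35 0 0 0 0.4; -25 0 0 0 0.4; 0 0 0 0 0.4; 0 0 0 0 0.4'
python3 - <<'E'
from h import *
s=readout.observe(); print(s['time'],s['contact_force'])
snap('scene','s10'); snap('side','d10'); snap('wrist','w10')
crop('d10',210,260,350,370,5,'d10c'); crop('s10',180,95,320,250,3.8,'s10c')
E
```

```text
time: 6.8
tool_pos: [0.5157, 0.2886, 0.3995]
tool_rot: [-0.064, 1.569, -3.033]
contact_force: [0.1, -0.3, 0.5]
opening: 0.0368
time: 7.47
tool_pos: [0.325, 0.2887, 0.4146]
tool_rot: [-2.673, 1.569, 0.644]
contact_force: [0.1, 0.3, 0.3]
opening: 0.0369
7.4667 [0.08894122 0.26780486 0.27320477]
```

View pics/d10c.png

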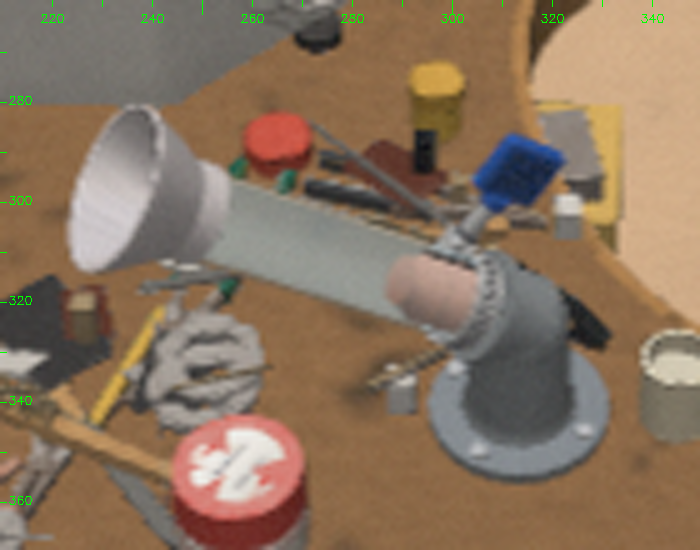

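View pics/s10c.png

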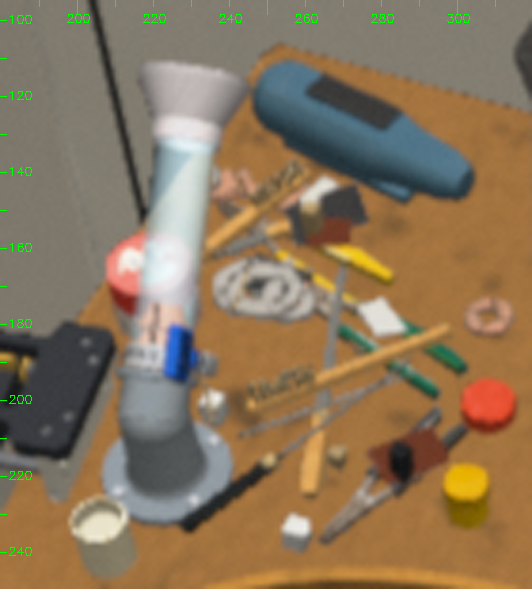

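View pics/w10.png

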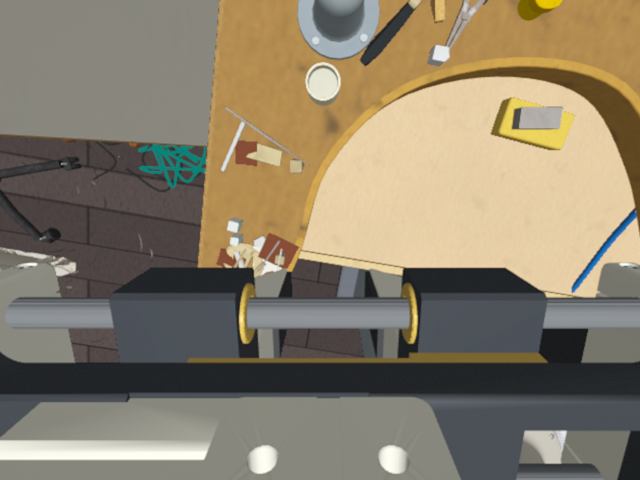

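```bash
python3 - <<'E'
from h import *; from model import *
p=np.load('p1.npy'); p[5]=0; p[6]=1.571
overlay('d10',p,(260,260,350,360),6,'d10o'); overlay('s10',p,(190,130,260,250),5,'s10o')
a=cv2.imread('pics/d10o.png'); b=cv2.imread('pics/s10o.png'); 
b=cv2.resize(b,(int(b.shape[1]*a.shape[0]/b.shape[0])//2*1,a.shape[0]//2)); 
o=np.zeros((a.shape[0],a.shape[1]+b.shape[1],3),np.uint8); o[:,:a.shape[1]]=a; o[:b.shape[0],a.shape[1]:]=b
cv2.imwrite('pics/f.png',o)
E
```

```text
(no output)
```

View pics/f.png

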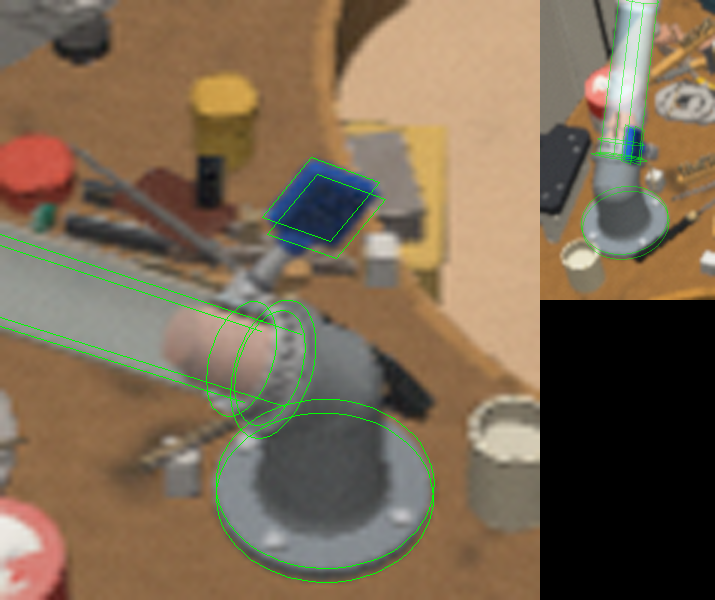

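```bash
python3 -c "
from cell import workorder; print(workorder.hand_in())"
```

```text
the job is handed in; nothing more can be done
None
```

The band is home against the grey shoulder and the blue key is turned to its stop with its wings along the pipe. The job is handed in; the hand-in gives no verdict.

**How it went**
- I straddled the key with the open fingers and pushed the band down the pipe until it met its stop, at about 13–15 N. The key was still loose then, by my camera estimate about 0.24–0.3 rad.
- I turned the key clockwise with the uphill finger, so the push kept the band home, and squeezed the wings flat at 20 N. A further small turn raised the torque from about 0 to 0.38 N m, against 0.05 N m of friction, so it was at its stop.
- I then opened the fingers and drew the arm well back. About 7.5 s of the 32 s were used.

**Last checks**
- The side and scene pictures show the band against the shoulder. The key lies on the model drawn at its snug angle (1.571 rad).
- The pots and the orange-red case near the port look unmoved. I did not compare the red tub, blue box and steel beaker on the far side again; the arm did not go near them.
- Contact force after backing off was about 0.4 N.

**What disagreed**
- In the side picture the band sits a few mm closer to the shoulder than my fitted model, probably a fit error of mine; with the firm stop felt, I took it as home.
- The key's starting angle came out at 0.32 rad from the first pictures and 0.23 rad with the wrist camera. Either is well under the 1 rad limit.

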